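# Hold a sample slide flush on a tilted microscope stage

### The job

Pick up the sample slide by its upright grip rib and lay its flat underside flush on the sloped face of the tilt stage, with the slide's lower edge home against the stop lip and the slide midway between the face's two sides. Feel for full contact and finish while still gripping the slide and pressing it lightly and steadily against the face; do not let go.

Things in the scene. Friction and masses are not known exactly. Their poses are not given: they have to be found in the camera images.
- slide_centre (a point): centre of the sample slide, 21 mm above its underside, inside its upright grip rib. x runs along the rib, y through the rib's 10 mm thickness, z up out of the rib. Either end of the slide may go to the stop lip.
- slide: the loose sample slide, about 90 g: aluminium plate 60 (x) by 50 (y) by 4 mm; on its middle an upright black grip rib 44 mm long (x), 10 mm thick (y), reaching from 4 to 42 mm above the underside. Starts lying plate-down on the bench, rib up. Origin: middle of the underside; axes as slide_centre. A fume hose and a microscope stand between it and the robot's start: travel about 0.4 m up.
- seat_point (a point): point on the sloped face where the middle of the slide's underside belongs when its edge rests on the stop lip; about 65 mm above the bench. z points out of the face at right angles to it, x straight up the slope, y level across it. The lip's inner side is 30 mm down-slope of this point.
- stage_table: tilted aluminium table of the tilt stage, face 84 mm (x, up-slope) by 76 mm (y). Slopes down towards the robot, 8 to 28 degrees from level, different each time; locked, firm under 40 N. A dark steel stop lip spans its low edge, 5 mm proud. Origin on the tilt axis, 12 mm under the face. Between two cheeks lower than the face, on a fixed base 120 by 124 mm.
Things that resemble listed ones, but are neither listed nor needed, are in the scene too. What is meant by the slide is not pink, and is the smaller of those in its own colour.

How it is judged:
By the outcome, as a careful person would: the job done as asked, in the order asked, and still so for the second after the job is handed in, while the arm keeps its last pose, push and grip.
It also fails if it takes over 48 s, if anything falls off the work surface, if the arm or the gripper's body presses on something with over 40 N, if the wrist force passes 120 N, or if a joint passes its speed limit or range.

### The arm

A 7-joint arm with a two-finger parallel gripper is mounted at the origin on a cart in front of the work surface, level with it; the furniture and walls round the work are solid. World frame = base frame: x ahead of the robot, y to its left, z up, the work surface at z = 0. Lengths are in m, angles in rad, forces in N, time in s.
With the tool pointing down it reaches from about 0.425 to 0.8 m from the base axis. Payload 8.3 kg.
Tool frame: the origin (TCP) lies at the very end of the fingers, on their centre line; the grasp point (between the pads) lies arm.grip_depth behind it (arm.grip_depth is the distance from the TCP to the grasp point, in m); x points along the fingers, y is the direction in which the jaws open and shut, and the axes are right-handed (so a half turn about x gives the same grasp; the last joint's range is limited). The gripper opens to 85 mm and grips with 20 to 120 N. Pads are 22 mm wide; open, the fingers measure 114 mm over their backs; the gripper's body (76 mm by 85 mm) begins 54 mm behind the grasp point. The pads swing forward as they close: fully open they stand 13 mm farther back than shut.
Start: joints at [1.242, 0.383, 0.016, 1.37, -0.006, 1.388, -0.046], TCP at [0.164, -0.603, 0.195] pointing down, gripper open.
Joint ranges: [-2.95, 2.95], [-0.25, 2.06], [-1.52, 1.56], [0.18, 2.33], [-1.44, 4.58], [0.02, 2.06], [-3.01, 3.01]. Speed limits (rad/s): [2.39, 2.39, 3.01, 3.01, 3.14, 3.14, 3.14].

### API

Orientations are given as a rotation vector (axis times angle).
In Python, from bench import arm, effector, kin, readout, snapshot, job, silhouettes gives the robot as it stands. Calls block until the motion is done:
- arm.reach(position, orientation): joint-space move of the TCP to a pose.
- arm.movel(position, rotation=None, feed=0.15, stop_force=None): straight line of the TCP; rotation=None keeps the orientation; feed is the mean speed in m/s. With stop_force (N) it stops when the force on the tool has changed by that much, and returns True; else False.
- arm.goto_joints(angles): joint-space move.
- effector.move_gripper(opening, squeeze=None): finger opening in m; squeeze is the grip in N (None keeps the last); returns when the fingers have stopped.
- arm.sleep(seconds).
- kin.inverse_kinematics(position, orientation): joint angles nearest the present ones, or None.
- readout.observe(): the state.
- snapshot(name): name is "side" or "top"; returns a dict with "pixels" (400x640x3 uint8, blue, green, red), "depth" (400x640 float32, m along the optical axis (not along the pixel's ray), 0 where there is no reading), "fx", "fy", "cx", "cy" (pixels), "rvec" (rotation vector, rad) and "tvec" (3), from world to camera coordinates, as OpenCV has them. Camera axes: x right, y down, z forward; pixel columns grow to the right and rows downward; lengths in m; the calibration is good to about 2 mm. A picture is of the moment at which its call begins.
A pose or a line that the arm cannot do raises arm.MotionError and nothing moves.
- job.close_job(): hands the job in, once; it reports no verdict.
Trained networks look in the newest picture that a camera, given by its name, has taken for a name from the list of things; names that differ only in an ending like _2 or _b are one class to them, and where a whole thing is asked for, a point or a joint stands for the part that bears it (a point fixed in the world has none). Each returns a list of dicts, best first, with "confidence" (0 to 1); they miss things now and then, are a little off and sometimes report something else, mostly with a low value. They report only what shows in the picture. A call takes as long as a camera call. They do not tell look-alikes from the thing itself.
- silhouettes(target, camera): "pixels" (400x640 bool, what is visible of it) and "box" ([left, top, width, height] in pixels, round what is visible of it).
The state is a dict: "t": time; "qpos": joint angles; "joint_vel": joint speeds; "joint_torque": joint torques, N m; "eef_pos": TCP position; "ee_rot": TCP orientation; "wrist_force": force on the tool from outside, world axes, zero at the start; "torque": the same for the moment, N m; "grip_width": finger opening in m.
Only numpy, scipy, OpenCV 4.12 (cv2) and the standard library are available. Lean on these libraries where they do the work, as an engineer would, in place of code of your own. Each camera call takes 0.05 s, during which the arm holds its last target.

## Working session

There is one attempt and no reset: what is moved stays moved. The work goes in short steps, each a Python script; the robot and the scene stay as the last script left them, time stands still between calls to the robot, and variables do not carry over. Pictures are saved under pics/ and viewed, and the job is handed in when it is done.

```bash
mkdir -p pics; ls
python3 - <<'E'
from bench import arm, effector, kin, readout, snapshot, job, silhouettes
import cv2,numpy as np
for c in("side","top"):
    s=snapshot(c); cv2.imwrite(f"pics/{c}0.png",s["pixels"]); np.savez(f"{c}0.npz",**s)
    print(c,s["fx"],s["rvec"],s["tvec"])
    for n in("slide","stage_table"):
        for d in silhouettes(n,c): print(n,d["confidence"],d["box"])
o=readout.observe(); print(o, arm.grip_depth)
E
```

```text
pics
side 396.27874186935804 [ 2.1934254   0.07985596 -0.01042216] [-0.4905109   0.09653405  0.85477591]
slide 0.96 [376.3, 230.5, 31.9, 22.7]
slide 0.68 [332.0, 173.4, 24.5, 20.0]
stage_table 0.96 [338.0, 251.4, 49.7, 43.9]
stage_table 0.62 [332.6, 172.9, 23.3, 22.7]
top 452.8755227041383 [ 2.1532045  -2.19767664  0.16795653] [0.11205373 0.48700926 0.85043122]
slide 0.86 [209.5, 159.0, 31.7, 34.2]
slide 0.59 [325.8, 107.7, 26.4, 29.3]
slide 0.57 [233.9, 278.0, 41.1, 39.7]
stage_table 0.87 [398.0, 123.9, 39.7, 46.5]
{'t': 0.3, 'qpos': array([ 1.24207576,  0.38371137,  0.01639823,  1.37044616, -0.00631989,
        1.388242  , -0.04651529]), 'joint_vel': array([ 0.0013075 , -0.00240879, -0.00194398, -0.00261783,  0.0017296 ,
        0.00140304,  0.00028643]), 'joint_torque': array([-2.63583870e-04, -6.26620817e+01,  8.41959268e-01, -3.71465743e+01,
        1.63993734e-02,  7.93131563e-03, -7.72552062e-05]), 'eef_pos': array([ 0.16417566, -0.60282346,  0.19472821]), 'ee_rot': array([ 2.07970257,  0.27888515, -2.07983044]), 'wrist_force': array([-0.0687414 , -0.36868588, -0.56570537]), 'torque': array([-0.00824195, -0.02357455, -0.03675799]), 'grip_width': 0.08509940606728429} 0.0187
```

View pics/side0.png

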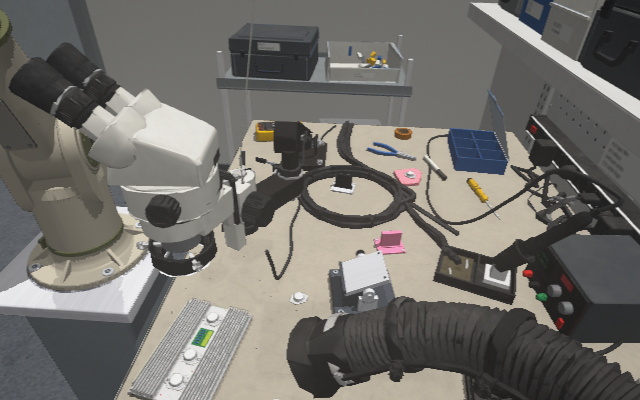

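View pics/top0.png

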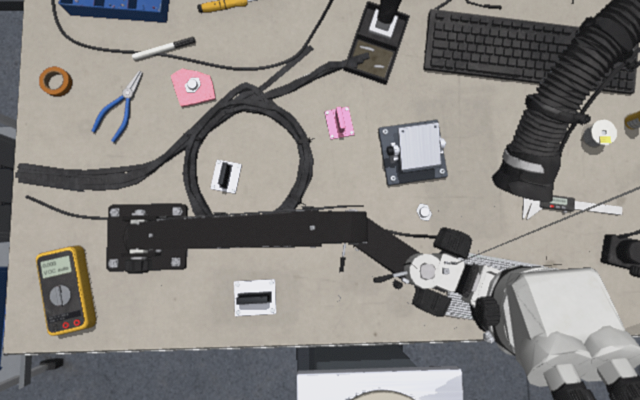

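Two top-view candidates share the aluminium and black colouring, at (225,176) and (254,298). The one at (339,122) is pink, so it's out. I'll measure both sizes and the stage.

```bash
cat > h.py <<'E'
import numpy as np,cv2
from scipy.spatial.transform import Rotation as R
def cloud(s):
    d=s["depth"]; v,u=np.mgrid[:400,:640]
    z=d; P=np.stack([(u-s["cx"])/s["fx"]*z,(v-s["cy"])/s["fy"]*z,z],-1)
    M=R.from_rotvec(s["rvec"]).as_matrix()
    W=(P-s["tvec"])@M; W[d==0]=np.nan
    return W
E
python3 - <<'E'
from h import *
s=dict(np.load("top0.npz")); W=cloud(s); px=s["pixels"]
print("cam",-R.from_rotvec(s["rvec"]).as_matrix().T@s["tvec"])
def rep(u0,v0,u1,v1):
    w=W[v0:v1,u0:u1].reshape(-1,3); c=px[v0:v1,u0:u1].reshape(-1,3).astype(int)
    for nm,m in(("bright",(c.min(1)>205)),("dark",c.max(1)<70)):
        q=w[m&np.isfinite(w[:,2])]
        if len(q)<10: continue
        r=cv2.minAreaRect((q[:,:2]*1000).astype(np.float32)); print(nm,len(q),r,np.percentile(q[:,2],[5,50,95]))
rep(205,153,247,200); rep(228,272,282,323)
for n,(a,b,c,d) in dict(A=(200,150,250,200),B=(225,270,285,325),S=(370,110,455,195)).items():
    cv2.imwrite(f"pics/crop{n}.png",cv2.resize(px[b:d,a:c],None,fx=6,fy=6,interpolation=cv2.INTER_NEAREST))
A=cv2.imread("pics/cropA.png");B=cv2.imread("pics/cropB.png");h=330
im=np.zeros((510,800,3),np.uint8); im[:300,:300]=A; im[:330,300:660]=B; cv2.imwrite("pics/AB.png",im)
# stage
w=W[115:190,375:450].reshape(-1,3); 
print(np.nanpercentile(w,[1,50,99],axis=0))
E
```

```text
cam [0.38464197 0.13329445 0.89847118]
bright 426 ((535.1051635742188, 295.1449279785156), (49.960182189941406, 59.31334686279297), 78.29833221435547) [0.00118116 0.0035648  0.0063394 ]
dark 150 ((534.1437377929688, 294.0718994140625), (10.799246788024902, 44.2829475402832), 76.9201431274414) [0.00448033 0.02747556 0.04244169]
bright 750 ((297.4403991699219, 239.13870239257812), (64.68189239501953, 78.01114654541016), 1.8476260900497437) [0.0017856  0.00450796 0.00714713]
dark 286 ((298.1516418457031, 238.20652770996094), (59.554256439208984, 15.155062675476074), 88.22180938720703) [0.00713663 0.05256846 0.05598885]
[[ 0.50332229 -0.15759173 -0.00348349]
 [ 0.56848567 -0.07102051  0.01147231]
 [ 0.65562015 -0.00589523  0.08130541]]
```

Run:
```python
from h import *
s=dict(np.load("side0.npz")); px=s["pixels"]
cv2.imwrite("pics/sideS.png",cv2.resize(px[220:325,310:420],None,fx=5,fy=5,interpolation=cv2.INTER_CUBIC))
```

```text
(no output)
```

View pics/AB.png

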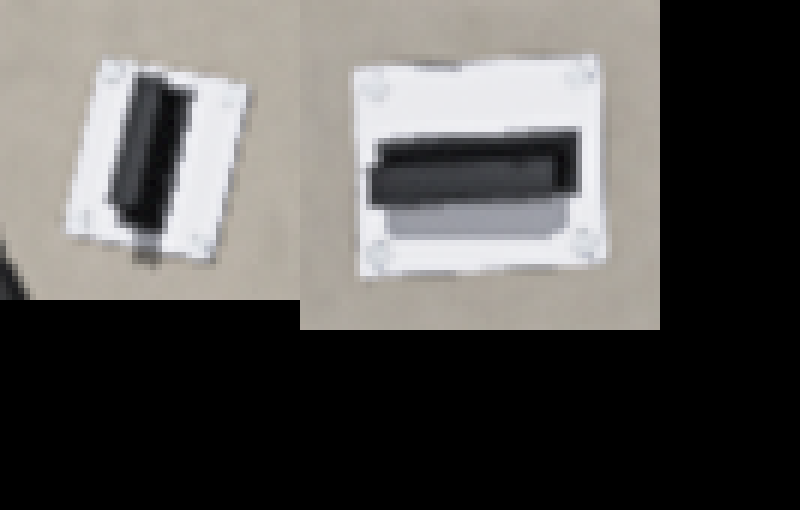

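View pics/cropS.png

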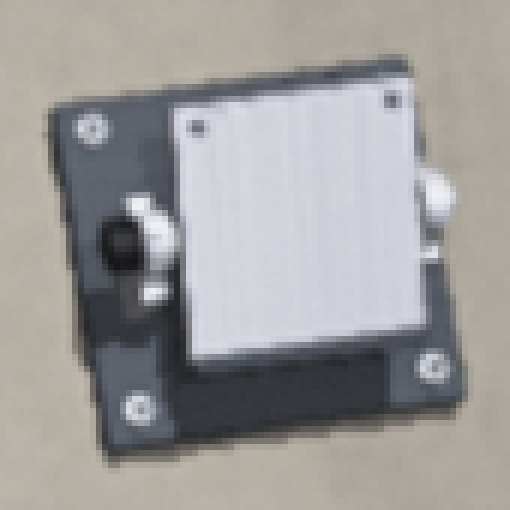

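View pics/sideS.png

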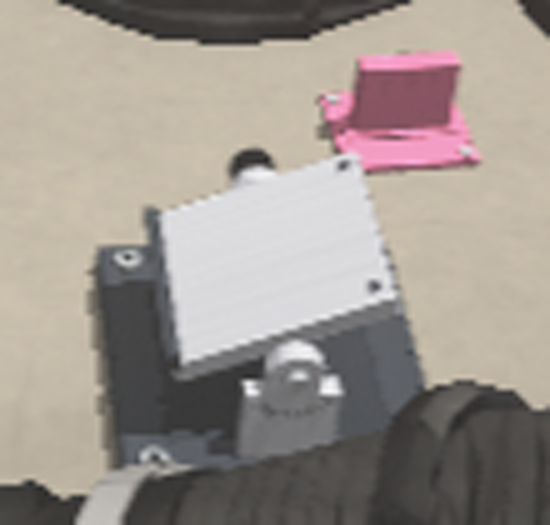

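The slide is the one at top (225,176): 50 x 59 mm with a 10.8 x 44 mm rib, which matches the description. The one at (254,298) is 65 x 78 mm, so it's the larger look-alike. Next I'll fit the stage face and check obstacle heights.

Run:
```python
from h import *
def fit(Q):
    m=np.ones(len(Q),bool)
    for _ in range(8):
        c=Q[m].mean(0); n=np.linalg.svd(Q[m]-c,full_matrices=False)[2][2]; n*=np.sign(n[2]); r=(Q-c)@n; m=abs(r)<0.004
    return c,n,m,r[m].std()
top=dict(np.load("top0.npz")); side=dict(np.load("side0.npz"))
poly={"top":np.array([[404,131],[436,126],[438,166],[405,171]]),"side":np.array([[344,264],[379,253],[386,280],[348,290]])}
for n,s in(("top",top),("side",side)):
    W=cloud(s); m=np.zeros((400,640),np.uint8); cv2.fillPoly(m,[poly[n]],1)
    Q=W[m>0]; Q=Q[np.isfinite(Q[:,2])]; c,nn,k,sd=fit(Q)
    print(n,c,nn,"tilt",np.degrees(np.arccos(nn[2])),"dirxy",np.degrees(np.arctan2(nn[1],nn[0])),sd,k.sum())
    # whole face by colour near plane
    box=(slice(105,200),slice(370,460)) if n=="top" else (slice(235,330),slice(320,410))
    w=W[box].reshape(-1,3); col=s["pixels"][box].reshape(-1,3).astype(int)
    d=(w-c)@nn
    x=np.array([0,0,1.])-nn*nn[2]; x/=np.linalg.norm(x); y=np.cross(nn,x)
    k=(abs(d)<0.004)&(col.min(1)>150)
    ab=np.stack([(w-c)@x,(w-c)@y],-1)[k]*1000
    r=cv2.minAreaRect(ab.astype(np.float32)); print(r,np.percentile(ab,[1,99],axis=0))
    ctr=c+(x*r[0][0]+y*r[0][1])/1000; print("face centre",ctr,"upslope yaw",np.degrees(np.arctan2(x[1],x[0])))
W=cloud(top)
A=W[150:200,200:250].reshape(-1,3); q=A[(A[:,2]>.03)&(A[:,2]<.06)]; r=cv2.minAreaRect((q[:,:2]*1000).astype(np.float32));print("ribtop",len(q),r)
Ws=cloud(side); 
for n,w in(("t",W),("s",Ws)):
    f=w.reshape(-1,3); f=f[np.isfinite(f[:,2])&(f[:,2]>.02)]
    for x0 in np.arange(0,.9,.1):
        print(n,"%.1f"%x0,[ "%.2f"%(g[:,2].max()) if len(g:=f[(f[:,0]>=x0)&(f[:,0]<x0+.1)&(f[:,1]>=y0)&(f[:,1]<y0+.1)])>3 else "-" for y0 in np.arange(-.6,.6,.1)])
A=Ws[160:205,325:360].reshape(-1,3); q=A[(A[:,2]>.03)&(A[:,2]<.06)]; print("side rib",len(q),cv2.minAreaRect((q[:,:2]*1000).astype(np.float32)))
```

```text
top [ 0.57211615 -0.08263903  0.0652106 ] [-0.37507079 -0.05085999  0.92559989] tilt 22.24101152679203 dirxy -172.2777334834704 0.0014696012375563952 1322
((3.853118896484375, 1.8372306823730469), (97.28062438964844, 79.59420776367188), 89.2413101196289) [[-35.11104962 -39.67785837]
 [ 42.91818379  44.05605681]]
face centre [ 0.57540339 -0.08033924  0.06666902] upslope yaw 7.7222665165295945
side [ 0.57667099 -0.08682703  0.06839464] [-0.38064044 -0.04708669  0.92352352] tilt 22.55324236733382 dirxy -172.94811705946339 0.0009323618336722944 1086
((-0.9465789794921875, 4.055065155029297), (78.77984619140625, 98.22627258300781), 0.163091242313385) [[-39.26840624 -39.80611307]
 [ 38.00545812  45.78883573]]
face centre [ 0.57530558 -0.08290996  0.06803158] upslope yaw 7.051882940536617
ribtop 148 ((534.7299194335938, 295.02960205078125), (10.378470420837402, 43.56489944458008), 77.22954559326172)
t 0.0 ['-', '-', '-', '-', '-', '-', '-', '-', '-', '-', '-', '-']
t 0.1 ['-', '-', '-', '-', '-', '-', '-', '-', '-', '-', '-', '-']
t 0.2 ['-', '-', '-', '0.43', '0.43', '0.32', '-', '-', '0.0
[... 806 characters left out ...]
, '-', '-', '-', '-', '-', '0.05']
s 0.3 ['-', '-', '0.02', '0.39', '0.39', '0.48', '0.28', '-', '-', '-', '-', '0.05']
s 0.4 ['-', '-', '0.13', '0.14', '0.23', '0.51', '0.28', '0.27', '0.21', '0.16', '0.10', '0.03']
s 0.5 ['-', '-', '0.20', '0.20', '0.08', '0.08', '-', '0.03', '0.04', '0.03', '0.02', '0.02']
s 0.6 ['-', '0.24', '0.27', '0.24', '0.08', '0.09', '0.05', '0.03', '0.03', '0.03', '-', '-']
s 0.7 ['-', '0.28', '0.28', '0.03', '-', '0.03', '0.03', '0.03', '0.03', '0.02', '-', '-']
s 0.8 ['-', '-', '-', '-', '0.44', '0.52', '0.51', '0.48', '0.48', '0.47', '0.45', '0.43']
side rib 101 ((518.1602172851562, 310.8714294433594), (31.041589736938477, 87.51680755615234), 38.77770233154297)
```

Run:
```python
from h import *
for n in("top","side"):
    s=dict(np.load(n+"0.npz")); W=cloud(s)
    m=(W[...,0]>.25)&(W[...,0]<.55)&(W[...,1]>-.25)&(W[...,1]<.1)&(W[...,2]>.3)
    v,u=np.where(m)
    im=s["pixels"].copy(); 
    for k in(.3,.36,.42,.48,.54): im[m&(W[...,2]>k)]=[0,int((k-.3)*1000),255-int((k-.3)*1000)]
    cv2.imwrite(f"pics/hi_{n}.png",im)
    mm=(W[...,0]>.3)&(W[...,0]<.5)&(W[...,1]>-.1)&(W[...,1]<.1)&(W[...,2]>.28)
    print(n,mm.sum()); 
    for a,b in list(zip(*np.where(mm)))[::max(1,mm.sum()//15)]: print(b,a,W[a,b].round(3))
from bench import kin
for z in(.4,.3): 
  for p in((.535,.295),(.575,-.08)): print(kin.inverse_kinematics([*p,z],R.from_matrix(np.array([[0,0,1],[0,1,0],[-1,0,0]])).as_rotvec()))
```

```text
top 870
639 186 [ 0.423 -0.095  0.598]
621 195 [ 0.419 -0.093  0.581]
596 204 [ 0.415 -0.091  0.556]
344 212 [0.436 0.084 0.28 ]
567 216 [ 0.409 -0.087  0.521]
351 221 [0.423 0.074 0.281]
350 226 [0.416 0.076 0.282]
535 231 [ 0.398 -0.084  0.47 ]
518 237 [ 0.393 -0.08   0.442]
495 246 [ 0.385 -0.076  0.393]
461 260 [ 0.367 -0.068  0.301]
488 299 [ 0.317 -0.098  0.307]
485 303 [ 0.312 -0.092  0.312]
490 306 [ 0.309 -0.097  0.315]
474 310 [ 0.3   -0.087  0.283]
side 316
253 0 [ 0.407 -0.091  0.509]
253 12 [ 0.405 -0.089  0.496]
251 25 [ 0.401 -0.088  0.481]
249 39 [ 0.397 -0.084  0.463]
248 52 [ 0.394 -0.084  0.448]
248 65 [ 0.392 -0.08   0.43 ]
246 79 [ 0.388 -0.082  0.412]
245 93 [ 0.384 -0.078  0.391]
243 109 [ 0.379 -0.077  0.367]
276 121 [0.399 0.075 0.283]
283 122 [0.412 0.072 0.283]
279 123 [0.405 0.072 0.28 ]
283 124 [0.413 0.068 0.28 ]
241 132 [ 0.371 -0.074  0.33 ]
240 146 [ 0.367 -0.07   0.304]
240 160 [ 0.365 -0.072  0.281]
[ 0.01429554  0.5471624  -1.1204904   0.90551814  0.52340489  1.92730721
  0.72814819]
[ 0.57870796  0.37586363 -0.77859927  1.01631149  0.27084673  1.84168012
  1.48119859]
[ 0.14702976  0.56373618 -1.1825911   1.17225545  0.52316252  1.71288551
  0.67914841]
[ 0.62926965  0.34644152 -0.75406231  1.27258134  0.23479529  1.61058431
  1.48600642]
```

View pics/hi_top.png

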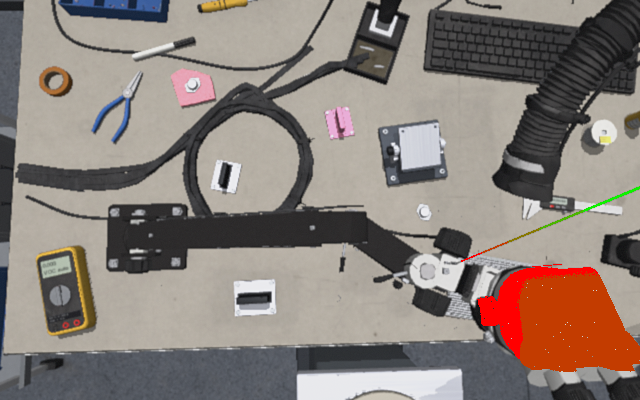

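View pics/hi_side.png

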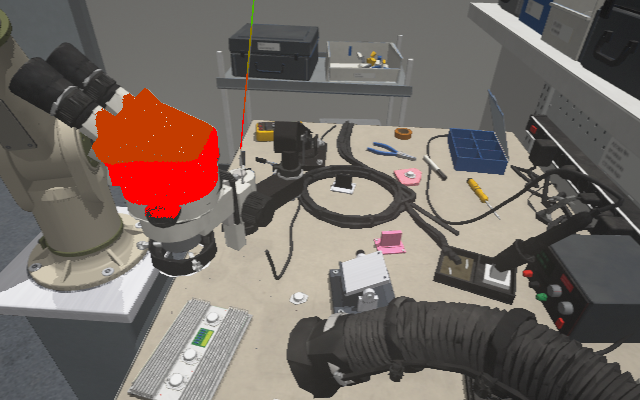

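A thin lead rises from the microscope head, from (0.365,-0.07,0.28) up past z=0.6, across the transit. I'll fit the arm's kinematics so I can plan the links around it.

```bash
cat > fk.py <<'E'
import numpy as np
from scipy.spatial.transform import Rotation as R
AX=['z','y','z','y','z','y','z']
def fk(q,p,full=False):
    # p: yaw0, lens(7 offsets x,z pairs) , sign handled by sg
    yaw=p[0]; T=R.from_euler('z',yaw); pos=np.array([0,0,0.]); pts=[]
    offs=p[1:1+24].reshape(8,3)
    for i in range(7):
        pos=pos+T.apply(offs[i]); pts.append(pos)
        T=T*R.from_euler(AX[i],SG[i]*q[i])
    pos=pos+T.apply(offs[7]); pts.append(pos)
    T=T*R.from_rotvec(p[25:28])
    return (pos,T,np.array(pts)) if full else (pos,T)
SG=[1]*7
E
python3 - <<'E'
from fk import *; import fk, itertools
from scipy.optimize import least_squares
from bench import kin,readout
rng=np.random.default_rng(0); D=R.from_matrix(np.array([[0,0,1],[0,1,0],[-1,0,0.]]))
data=[]
o=readout.observe(); data.append((o["qpos"],o["eef_pos"],R.from_rotvec(o["ee_rot"])))
while len(data)<60:
    az=rng.uniform(-1.3,.6); r=rng.uniform(.45,.75); p=np.array([r*np.cos(az),r*np.sin(az),rng.uniform(.05,.45)])
    T=R.from_rotvec(rng.normal(size=3)*.3)*R.from_euler('z',rng.uniform(-1,1))*D
    q=kin.inverse_kinematics(p,T.as_rotvec())
    if q is not None: data.append((np.array(q),p,T))
best=None
def res(p): 
    out=[]
    for q,x,T in data:
        a,b=fk.fk(q,p); out+=list(a-x)+list(.3*(b.inv()*T).as_rotvec())
    return np.concatenate([np.array(out),1e-4*p[1:25]])
for sg in itertools.product([1,-1],[1],[1,-1],[1],[1,-1],[1],[1,-1]):
    fk.SG=list(sg)
    for y0 in(-2.547,-.063,0):
        # quick orientation check with the first & others
        p0=np.zeros(28); p0[0]=y0; p0[1:25].reshape(8,3)[:,2]=[.1,.2,.2,.2,.2,.2,.1,.2]; p0[25:]=[0,-1.57,0]
        s=least_squares(res,p0,max_nfev=15)
        if best is None or s.cost<best[0]: best=(s.cost,sg,s.x); print(s.cost,sg,y0,flush=True)
        if best[0]<1e-4: break
    if best[0]<1e-4: break
fk.SG=list(best[1]); s=least_squares(res,best[2],max_nfev=100)
print(s.cost,fk.SG,s.x[0],"\n",s.x[1:25].reshape(8,3).round(4),s.x[25:])
np.savez("fk.npz",p=s.x,sg=fk.SG)
E
```

```text
7.0265943711684296 (1, 1, 1, 1, 1, 1, 1) -2.547
6.59313938703312 (1, 1, 1, 1, 1, 1, -1) -2.547
6.34324472218475 (1, 1, -1, 1, 1, 1, 1) -0.063
6.325038314732057 (1, 1, -1, 1, 1, 1, 1) 0
5.833980068064433 (1, 1, -1, 1, -1, 1, 1) -2.547
5.833980065379506 (1, 1, -1, 1, -1, 1, 1) -0.063
5.002186656289701 (1, 1, -1, 1, -1, 1, -1) -2.547
5.002186634972624 (1, 1, -1, 1, -1, 1, -1) -0.063
2.9387281440294775 (-1, 1, -1, 1, 1, 1, -1) -2.547
2.4987807407367866 (-1, 1, -1, 1, 1, 1, -1) -0.063
2.4986753899227137 (-1, 1, -1, 1, 1, 1, -1) 0
1.6019662824987745e-09 (-1, 1, -1, 1, -1, 1, -1) -2.547
1.6019662824987745e-09 [-1, 1, -1, 1, -1, 1, -1] 2.2474733932801524e-10 
 [[ 0.000e+00 -0.000e+00  1.259e-01]
 [ 0.000e+00 -9.000e-03  1.259e-01]
 [-0.000e+00 -9.000e-03  2.278e-01]
 [ 0.000e+00 -6.800e-03  2.278e-01]
 [-0.000e+00 -6.800e-03  2.306e-01]
 [ 0.000e+00 -2.000e-04  2.306e-01]
 [-0.000e+00 -2.000e-04  1.978e-01]
 [-0.000e+00  0.000e+00  1.978e-01]] [ 1.20919958 -1.20919958  1.20919958]
```

The arm model fits exactly (residual about 1e-9), and the bend signs give q1 = -azimuth. Next I'll rectify the face from both cameras to find the lip and the side edges, and rectify the rib top the same way.

Run:
```python
from h import *
def rect(s,c,x,y,half=60,sc=4):
    g=np.arange(-half,half,1/sc)/1000
    X,Y=np.meshgrid(g,g) # X col = y(-), row = x up
    P=c+(-Y)[...,None]*x+(-X)[...,None]*y
    uv,_=cv2.projectPoints(P.reshape(-1,1,3),s["rvec"],s["tvec"],np.array([[s["fx"],0,s["cx"]],[0,s["fy"],s["cy"]],[0,0,1]]),None)
    uv=uv.reshape(*X.shape,2).astype(np.float32)
    return cv2.remap(s["pixels"],uv[...,0],uv[...,1],cv2.INTER_CUBIC)
n=np.array([-.378,-.049,.924]); n/=np.linalg.norm(n)
x=np.array([0,0,1])-n*n[2]; x/=np.linalg.norm(x); y=np.cross(n,x)
c0=np.array([.5754,-.0816,.0673])
# project centre on each camera's own plane
pl={"top":(np.array([0.57211615,-0.08263903,0.0652106]),),"side":(np.array([0.57667099,-0.08682703,0.06839464]),)}
ims=[]
for k in("top","side"):
    s=dict(np.load(k+"0.npz")); cc=c0+n*((pl[k][0]-c0)@n); print(k,(pl[k][0]-c0)@n*1000,"mm")
    im=rect(s,cc,x,y); g=im.astype(float).mean(2)
    # profiles: along x at |y|<20mm ; along y at several x
    row=g[:,160:320].mean(1); col=np.concatenate([g[80:400]],0)
    pos=60-np.arange(480)/4
    print("x profile",[(p,int(v)) for p,v in zip(pos[60:460:6],row[60:460:6])])
    for a,b in((15,30),(-25,-15)):
        r0,r1=int((60-b)*4),int((60-a)*4); cp=g[r0:r1].mean(0); print("y prof x",a,b,[(p,int(v)) for p,v in zip(pos[60:420:6],cp[60:420:6])])
    ims.append(im)
im=cv2.resize(np.hstack(ims),(800,400))
for t in range(-50,60,10):
    p=int((60-t)/120*400); 
    for o in(0,400): cv2.line(im,(o+p,0),(o+p,6 if t else 15),(0,0,255)); cv2.line(im,(o,p),(o+(6 if t else 15),p),(0,0,255))
cv2.imwrite("pics/rect.png",im)
```

```text
top -0.6386977690297972 mm
x profile [(np.float64(45.0), 99), (np.float64(43.5), 86), (np.float64(42.0), 100), (np.float64(40.5), 143), (np.float64(39.0), 192), (np.float64(37.5), 213), (np.float64(36.0), 214), (np.float64(34.5), 213), (np.float64(33.0), 212), (np.float64(31.5), 212), (np.float64(30.0), 212), (np.float64(28.5), 212), (np.float64(27.0), 212), (np.float64(25.5), 212), (np.float64(24.0), 212), (np.float64(22.5), 212), (np.float64(21.0), 212), (np.float64(19.5), 212), (np.float64(18.0), 212), (np.float64(16.5), 212), (np.float64(15.0), 212), (np.float64(13.5), 211), (np.float64(12.0), 212), (np.float64(10.5), 212), (np.float64(9.0), 212), (np.float64(7.5), 212), (np.float64(6.0), 212), (np.float64(4.5), 212), (np.float64(3.0), 212), (np.float64(1.5), 211), (np.float64(0.0), 211), (np.float64(-1.5), 212), (np.float64(-3.0), 211), (np.float64(-4.5), 211), (np.float64(-6.0), 211), (np.float64(-7.5), 211), (np.float64(-9.0), 211), (np.float64(-10.5), 211), (np.float64(-12.0), 211), (np.float64(-13.5), 211), (np.float64(-15.0), 211), (np.float64(-16.5), 211), (np.float64(-18.
[... 7776 characters left out ...]
), (np.float64(-4.5), 218), (np.float64(-6.0), 217), (np.float64(-7.5), 216), (np.float64(-9.0), 217), (np.float64(-10.5), 218), (np.float64(-12.0), 218), (np.float64(-13.5), 217), (np.float64(-15.0), 217), (np.float64(-16.5), 218), (np.float64(-18.0), 218), (np.float64(-19.5), 216), (np.float64(-21.0), 216), (np.float64(-22.5), 217), (np.float64(-24.0), 218), (np.float64(-25.5), 218), (np.float64(-27.0), 218), (np.float64(-28.5), 217), (np.float64(-30.0), 217), (np.float64(-31.5), 218), (np.float64(-33.0), 218), (np.float64(-34.5), 216), (np.float64(-36.0), 219), (np.float64(-37.5), 221), (np.float64(-39.0), 177), (np.float64(-40.5), 122), (np.float64(-42.0), 113), (np.float64(-43.5), 116)]
```

View pics/rect.png

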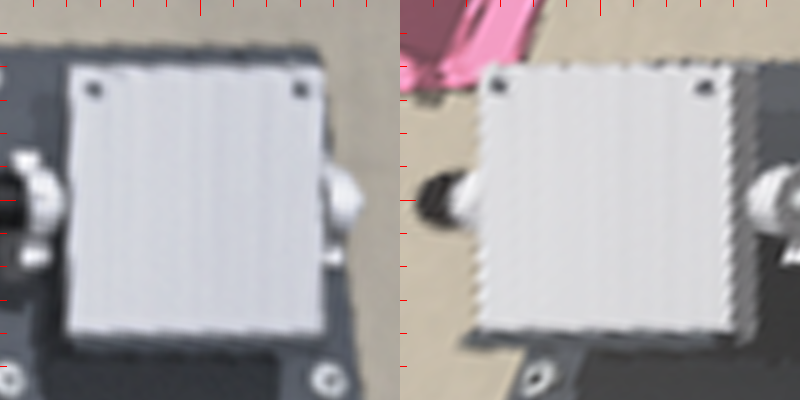

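The two cameras agree on the face: x from -40 to +40 (lip inner side at -40), y centre between +1.1 and -1.7 mm, tilt about 22.4°, up-slope yaw about 7.4°. Now I'll plan joint configurations with clearance to the seen cloud.

```bash
cat > plan.py <<'E'
from h import *
import fk
from scipy.optimize import least_squares
from scipy.spatial import cKDTree
_f=np.load("fk.npz"); PP=_f["p"]; fk.SG=list(_f["sg"])
LO=np.array([-2.95,-.25,-1.52,.18,-1.44,.02,-3.01]);HI=np.array([2.95,2.06,1.56,2.33,4.58,2.06,3.01])
n=np.array([-.378,-.049,.924]); n/=np.linalg.norm(n)
sx=np.array([0,0,1])-n*n[2]; sx/=np.linalg.norm(sx); sy=np.cross(n,sx)
c0=np.array([.5754,-.0816,.0673]); seat=c0-.0098*sx-.0003*sy
SL=np.array([.5348,.2951]); YAW=np.radians(-12.4)
ry=np.array([-np.sin(YAW),np.cos(YAW),0])
def tool(xd,yd): return R.from_matrix(np.column_stack([xd,yd,np.cross(xd,yd)]))
def ik(pos,T,q3,seed):
    free=[0,1,3,4,5,6]
    def f(v):
        q=np.insert(v,2,q3); a,b=fk.fk(q,PP); return np.r_[a-pos,.3*(b.inv()*T).as_rotvec()]
    lo,hi=LO[free]+.03,HI[free]-.03
    s=least_squares(f,np.clip(np.delete(seed,2),lo+1e-3,hi-1e-3),bounds=(lo,hi))
    return np.insert(s.x,2,q3) if np.abs(s.fun).max()<1e-4 else None
def links(q):
    pts=fk.fk(q,PP,True)[2]  # frames
    return pts[1],pts[3],pts[5],pts[7]
def mkcloud():
    F=[]
    for k in("top","side"):
        w=cloud(dict(np.load(f"{k}0.npz"))).reshape(-1,3)
        w=w[np.isfinite(w[:,2])]; r=np.hypot(w[:,0],w[:,1])
        m=(w[:,0]>.0)&(w[:,0]<.8)&(abs(w[:,1])<.6)&(w[:,2]>.02)&(w[:,2]<1)&(r>.25)
        F.append(w[m])
    return np.vstack(F)
C=mkcloud()
d=np.array([.055,-.025,.3]); d/=np.linalg.norm(d); a=C-np.array([.367,-.069,.302]); wire=(np.linalg.norm(a-np.outer(a@d,d),axis=1)<.015)&(C[:,2]>.27)
C=C[~wire]; TR=cKDTree(C)
def clear(q):
    s,e,w,t=links(q); out=[]
    for A,B in((s,e),(e,w),(w,w+(t-w)*.65)):
        P=A+np.linspace(0,1,30)[:,None]*(B-A); P=P[np.hypot(P[:,0],P[:,1])>.12] 
        out.append(TR.query(P)[0].min() if len(P) else 9)
    return np.array(out)
E
python3 - <<'E'
from plan import *
q0=np.array([1.242,0.383,0.016,1.37,-0.006,1.388,-0.046])
_,T0=fk.fk(q0,PP); print("start tool\n",T0.as_matrix().round(2)); print("seat",seat,"sx",sx,"sy",sy)
poses={"slide_hi":(np.r_[SL,.40],[0,0,-1.],ry),"slide":(np.r_[SL,.009],[0,0,-1.],ry),
"seat_hi":(seat+.15*n,-n,sy),"seat":(seat+.009*n,-n,sy)}
for k,(p,xd,yd) in poses.items():
    for sg in(1,-1):
        T=tool(np.array(xd),sg*yd)
        for q3 in(-1.1,-.8,-.4,0,.4,.8,1.1):
            az=np.arctan2(p[1],p[0])
            best=None
            for q7 in(-1.5,0,1.5):
                q=ik(p,T,q3,np.array([-az-q3*.6,.4,q3,1.4,q3*-.3,1.4,q7]))
                if q is not None: 
                    c=clear(q); print(k,sg,q3,q.round(2),c.round(3)); break
E
```

```text
start tool
 [[ 0.    0.26 -0.96]
 [-0.   -0.96 -0.26]
 [-1.    0.    0.  ]]
seat [ 0.56645428 -0.08306214  0.06356285] sx [0.91676364 0.11883973 0.38134178] sy [-0.12855403  0.99170251  0.        ]
slide_hi 1 -1.1 [ 0.01  0.54 -1.1   0.91  0.51  1.92  0.52] [0.141 0.221 0.337]
slide_hi 1 -0.8 [-0.11  0.46 -0.8   0.91  0.34  1.88  0.61] [0.165 0.247 0.337]
slide_hi 1 -0.4 [-0.32  0.39 -0.4   0.93  0.16  1.85  0.71] [0.202 0.279 0.337]
slide_hi 1 0 [-0.56  0.37  0.    0.94  0.    1.83  0.8 ] [0.235 0.308 0.337]
slide_hi 1 0.4 [-0.8   0.38  0.4   0.96 -0.15  1.83  0.89] [0.262 0.338 0.337]
slide_hi 1 0.8 [-1.02  0.43  0.8   0.97 -0.32  1.85  1.  ] [0.276 0.371 0.337]
slide_hi 1 1.1 [-1.14  0.51  1.1   0.98 -0.48  1.88  1.1 ] [0.281 0.398 0.337]
slide_hi -1 -1.1 [ 0.01  0.54 -1.1   0.91  0.51  1.92 -2.62] [0.141 0.221 0.337]
slide_hi -1 -0.8 [-0.11  0.46 -0.8   0.91  0.34  1.88 -2.54] [0.165 0.247 0.337]
slide_hi -1 -0.4 [-0.32  0.39 -0.4   0.93  0.16  1.85 -2.44] [0.202 0.279 0.337]
slide_hi -1 0 [-0.56  0.37  0.    0.94  0.    1.83 -2.34] [0.235 0.308 0.337]
slide_hi -1 0.4 [-0.8   0.3
[... 2272 characters left out ...]
.    0.104 0.084]
seat 1 0.8 [-0.58  0.12  0.8   2.11 -0.38  0.61  2.18] [9.    0.104 0.084]
seat 1 1.1 [-0.84  0.17  1.1   2.11 -0.49  0.63  2.28] [9.    0.104 0.084]
seat -1 -1.1 [ 1.17  0.26 -1.1   2.05  0.23  0.6  -1.48] [0.272 0.102 0.084]
seat -1 -0.8 [ 0.92  0.18 -0.8   2.05  0.04  0.59 -1.32] [9.    0.103 0.084]
seat -1 -0.4 [ 0.55  0.13 -0.4   2.07 -0.11  0.58 -1.2 ] [9.    0.103 0.084]
seat -1 0 [ 0.17  0.11  0.    2.08 -0.2   0.59 -1.12] [9.    0.104 0.084]
seat -1 0.4 [-0.21  0.1   0.4   2.1  -0.28  0.59 -1.05] [9.    0.104 0.084]
seat -1 0.8 [-0.58  0.12  0.8   2.11 -0.38  0.61 -0.97] [9.    0.104 0.084]
seat -1 1.1 [-0.84  0.17  1.1   2.11 -0.49  0.63 -0.86] [9.    0.104 0.084]
```

Run:
```python
from plan import *
from bench import arm,effector,readout,snapshot
arm.movel([.164,-.603,.42],feed=.25)
o=readout.observe(); q0=np.array(o["qpos"]); print(o["t"],q0.round(2),o["joint_torque"].round(1))
p=np.r_[SL,.40]; q1=ik(p,tool(np.array([0,0,-1.]),ry),0.,np.array([-.5,.4,0,.95,0,1.8,.8]))
ss=[(q0[0]-v)/(q0[0]-q1[0]) for v in(.55,.42,.3,.2,.1,0,-.1)]
for s in ss:
    arm.goto_joints(q0+s*(q1-q0)); o=readout.observe()
    print(round(o["t"],2),o["qpos"][0].round(3),o["joint_torque"].round(1),np.abs(o["qpos"]-(q0+s*(q1-q0))).max().round(4))
    if abs(o["joint_torque"][0])>8: print("STOP"); break
else:
    s=snapshot("side"); cv2.imwrite("pics/side1.png",s["pixels"])
```

```text
1.35 [ 1.23  0.42  0.04  0.82 -0.02  1.9  -0.04] [  0.  -65.5   1.1 -37.1   0.    0.1   0. ]
2.91 0.552 [ -1.1 -62.7   0.4 -36.1  -0.1   0.    0. ] 0.0017
3.33 0.42 [ -2.5 -62.4  -0.6 -36.1  -0.4  -0.    0.1] 0.0004
3.73 0.3 [ -2.7 -62.2  -0.7 -36.1  -0.4  -0.    0.1] 0.0005
4.09 0.201 [ -2.7 -62.   -0.8 -36.2  -0.4  -0.    0.1] 0.0007
4.45 0.101 [ -2.7 -61.9  -0.8 -36.2  -0.4  -0.    0.1] 0.0009
4.81 0.001 [ -2.7 -61.7  -0.8 -36.2  -0.4  -0.    0.1] 0.001
5.17 -0.099 [ -2.7 -61.6  -0.9 -36.3  -0.4  -0.    0.1] 0.0011
```

View pics/side1.png

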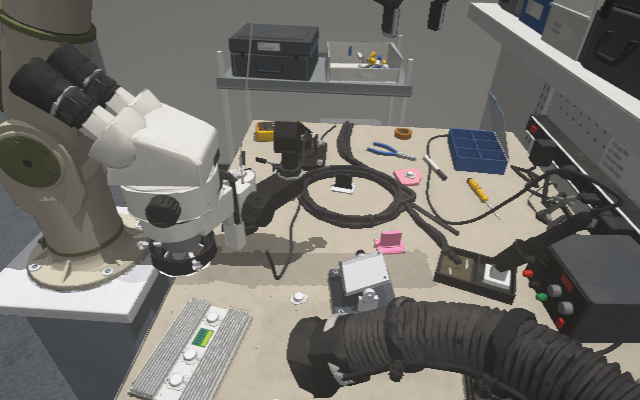

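The view shows the fingers at the top, (390,15) to (440,15), clear of everything, and the microscope and hose undisturbed. I'll continue to above the slide and check for forces.

Run:
```python
from plan import *
from bench import arm,effector,readout,snapshot
o=readout.observe(); print(o["wrist_force"].round(2),o["torque"].round(2))
p=np.r_[SL,.40]; q1=ik(p,tool(np.array([0,0,-1.]),ry),0.,np.array([-.5,.4,0,.95,0,1.8,.8]))
arm.goto_joints(q1)
o=readout.observe(); print(o["t"],o["joint_torque"].round(1),o["wrist_force"].round(2),o["eef_pos"],o["qpos"].round(3),q1.round(3))
s=snapshot("top"); cv2.imwrite("pics/top2.png",s["pixels"])
s=snapshot("side"); cv2.imwrite("pics/side2.png",s["pixels"])
```

```text
[ 0.52 -0.6   0.09] [-0.01 -0.05  0.  ]
6.3 [ -1.7 -61.   -0.3 -36.5  -0.2  -0.    0. ] [ 0.66 -0.6   0.55] [0.53608556 0.29279757 0.4001858 ] [-5.540e-01  3.690e-01  2.000e-03  9.410e-01  1.000e-03  1.831e+00
  7.980e-01] [-0.556  0.369  0.     0.942  0.     1.831  0.798]
```

View pics/top2.png

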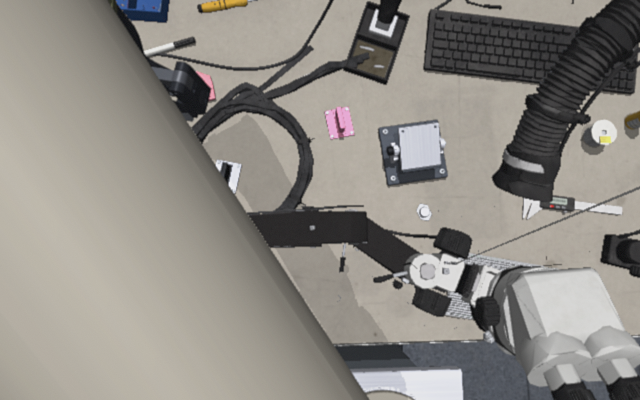

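View pics/side2.png

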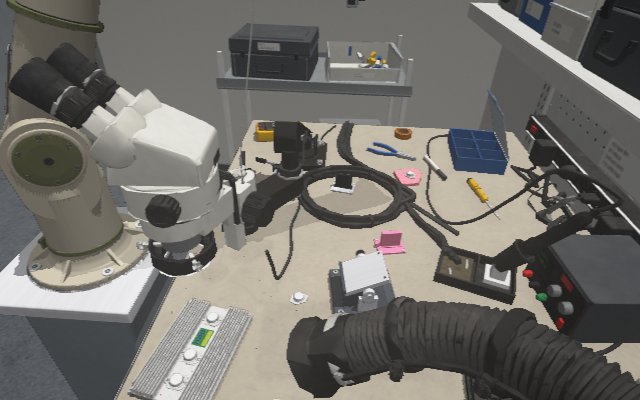

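The arm is over the slide with the path clear. The top view is mostly covered by the arm, but the slide still shows at (228,178). Now I'll descend and grasp.

Run:
```python
from plan import *
from bench import arm,effector,readout,snapshot
T=tool(np.array([0,0,-1.]),ry).as_rotvec()
effector.move_gripper(.055)
arm.movel([*SL,.08],T,feed=.3)
o=readout.observe(); print(o["t"],o["eef_pos"],o["grip_width"])
s=snapshot("side"); cv2.imwrite("pics/side3.png",cv2.resize(s["pixels"][110:230,270:430],None,fx=5,fy=5,interpolation=cv2.INTER_CUBIC))
```

```text
8.025 [0.5358245  0.29576362 0.08180977] 0.05501695736334158
```

View pics/side3.png

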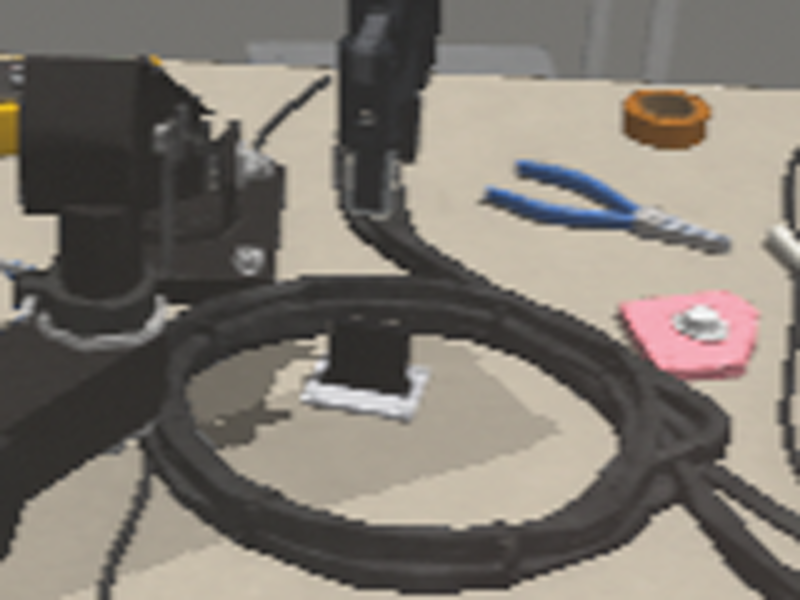

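The fingers hang straight above the rib: enlarged crop (370,180) over (370,350). I'll descend and grip.

Run:
```python
from plan import *
from bench import arm,effector,readout,snapshot
T=tool(np.array([0,0,-1.]),ry).as_rotvec()
print(arm.movel([*SL,.010],T,feed=.08,stop_force=8))
o=readout.observe(); print(o["t"],o["eef_pos"],o["wrist_force"].round(2))
effector.move_gripper(0.0,squeeze=70); arm.sleep(.2)
o=readout.observe(); print(o["t"],o["eef_pos"],o["wrist_force"].round(2),o["grip_width"])
p=o["eef_pos"]
arm.movel([p[0],p[1],.10],feed=.1)
o=readout.observe(); print(o["t"],o["eef_pos"],o["wrist_force"].round(2),o["grip_width"])
s=snapshot("side"); cv2.imwrite("pics/side4.png",cv2.resize(s["pixels"][90:210,270:430],None,fx=5,fy=5,interpolation=cv2.INTER_CUBIC))
```

```text
False
9.1 [0.53525756 0.29536934 0.0106067 ] [-0.96  0.07  0.36]
9.8667 [0.53479823 0.29506873 0.00997971] [ 0.5   0.2  -0.19] 0.0002432250187581013
10.9167 [0.534277   0.29479304 0.09910731] [-0.15 -0.34 -0.74] -0.00018798302728789627
```

View pics/side4.png

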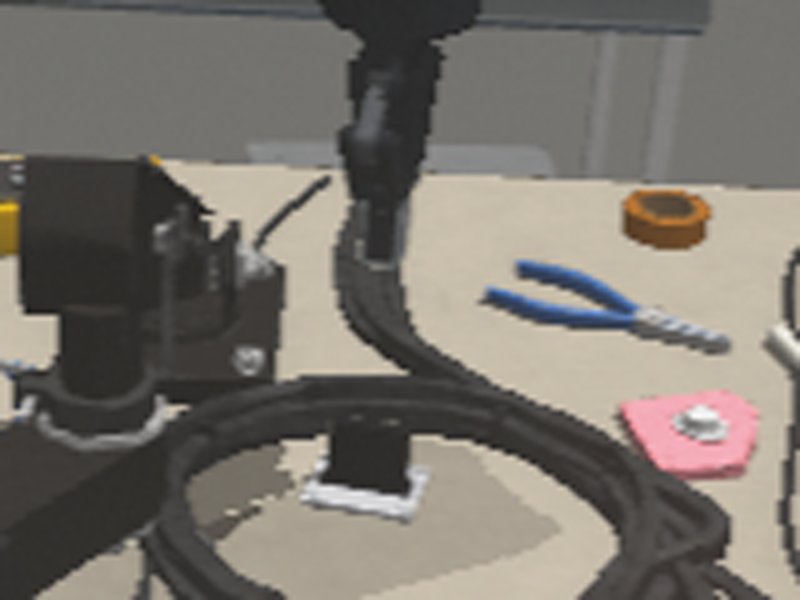

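The grasp missed: the jaws closed to 0 with no contact, and the slide at (370,460) hasn't moved. I'll compare the projected TCP with the picture to find the offset.

Run:
```python
from plan import *
s=dict(np.load("side0.npz")); K=np.array([[s["fx"],0,s["cx"]],[0,s["fy"],s["cy"]],[0,0,1]])
pr=lambda P,t=s: cv2.projectPoints(np.array(P,float).reshape(-1,1,3),t["rvec"],t["tvec"],np.array([[t["fx"],0,t["cx"]],[0,t["fy"],t["cy"]],[0,0,1]]),None)[0].reshape(-1,2).round(1)
print("tip",pr([.5343,.2948,.0991]),"slide top/underside est",pr([[*SL,.042],[*SL,0]]))
W=cloud(s); 
for (u,v) in((332,186),(350,192),(344,190),(336,190),(354,188)): print(u,v,W[v,u].round(3))
print("tip depth px",[(u,v,W[v,u].round(3)) for u,v in((346,140),)])
t=dict(np.load("top0.npz")); print("top",pr([[*SL,.042],[*SL,0]],t))
Wt=cloud(t); print(Wt[178,235].round(3),Wt[172,213].round(3), Wt[300,240].round(3))
```

```text
tip [[344.5 155.1]] slide top/underside est [[343.4 174.1]
 [342.5 187.3]]
332 186 [0.506 0.29  0.006]
350 192 [0.555 0.265 0.006]
344 190 [0.539 0.276 0.004]
336 190 [0.518 0.272 0.005]
354 188 [0.566 0.291 0.003]
tip depth px [(346, 140, array([0.541, 0.556, 0.012]))]
top [[221.9 172.8]
 [225.9 176.3]]
[0.53  0.276 0.004] [nan nan nan] [0.298 0.259 0.053]
```

Run:
```python
from plan import *
from bench import arm,effector,readout,snapshot
o=readout.observe(); print(o["t"],o["eef_pos"],o["grip_width"],fk.fk(o["qpos"],PP)[0])
s=snapshot("side"); np.savez("side5.npz",**s); W=cloud(s)
m=(np.hypot(W[...,0]-.535,W[...,1]-.295)<.09)&(W[...,2]>.055)
w=W[m]; print(len(w), np.percentile(w[:,2],[0,1,5,50]))
for z in np.arange(.05,.3,.02):
    q=w[(w[:,2]>=z)&(w[:,2]<z+.02)]
    if len(q): print(z.round(2),len(q),q.min(0).round(3),q.max(0).round(3))
im=cv2.resize(s["pixels"][60:220,290:400],None,fx=5,fy=5,interpolation=cv2.INTER_CUBIC)[:600]
cv2.imwrite("pics/side5.png",cv2.resize(s["pixels"][80:200,280:420],None,fx=5,fy=5,interpolation=cv2.INTER_NEAREST))
```

```text
10.9667 [0.53422561 0.29473254 0.09897667] -0.0003082958115754883 [0.53422561 0.29473254 0.09897667]
4287 [0.13568295 0.14981355 0.2011359  0.35980884]
0.13 44 [0.45  0.27  0.136] [0.546 0.293 0.15 ]
0.15 78 [0.448 0.269 0.15 ] [0.547 0.302 0.17 ]
0.17 60 [0.517 0.256 0.17 ] [0.553 0.322 0.19 ]
0.19 87 [0.514 0.24  0.19 ] [0.554 0.299 0.21 ]
0.21 152 [0.511 0.229 0.211] [0.56  0.348 0.23 ]
0.23 180 [0.513 0.234 0.23 ] [0.556 0.315 0.25 ]
0.25 135 [0.498 0.252 0.25 ] [0.572 0.29  0.27 ]
0.27 279 [0.498 0.254 0.27 ] [0.572 0.294 0.29 ]
0.29 336 [0.499 0.254 0.29 ] [0.572 0.308 0.31 ]
```

View pics/side5.png

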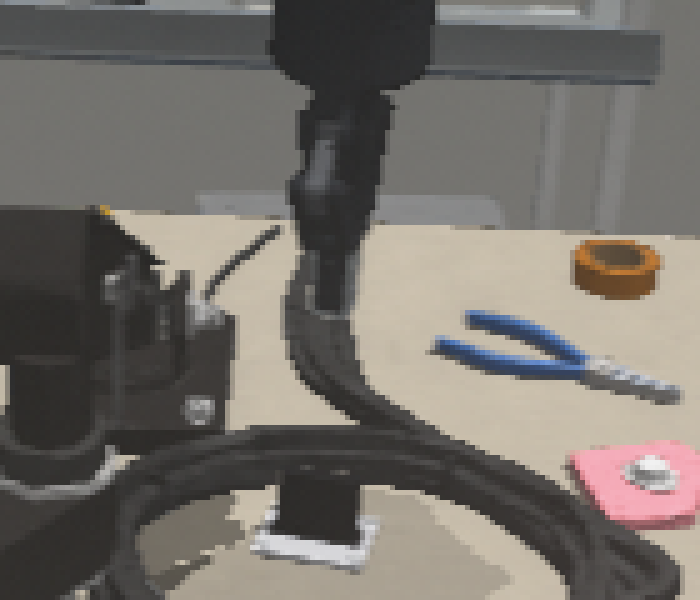

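The depth image puts the closed fingertips at z ≈ 0.136, while the reported TCP is at 0.099. So the real fingertips end about 37 mm short of the reported TCP, and the jaws closed above the rib at about z = 0.047. I'll confirm by re-measuring with the jaws open and comparing the offset at another height.

Run:
```python
from plan import *
from bench import arm,effector,readout,snapshot
def tip(tag):
    o=readout.observe(); s=snapshot("side"); W=cloud(s); p=o["eef_pos"]
    m=(abs(W[...,0]-p[0])<.025)&(abs(W[...,1]-p[1])<.08)&(W[...,2]>.06)
    z=np.sort(W[m][:,2]); print(tag,o["t"],"tcp",p.round(4),"gw",o["grip_width"].round(4),"tipz",z[[0,5,15,30]].round(4),"F",o["wrist_force"].round(1))
    return s
tip("closed")
effector.move_gripper(.045); s=tip("45")
arm.movel([*SL,.05],tool(np.array([0,0,-1.]),ry).as_rotvec(),feed=.15); s=tip("45low")
cv2.imwrite("pics/side6.png",cv2.resize(s["pixels"][90:210,280:420],None,fx=5,fy=5,interpolation=cv2.INTER_NEAREST))
```

```text
Traceback (most recent call last):
AttributeError: 'float' object has no attribute 'round'
```

```bash
cat > tip.py <<'E'
from plan import *
from bench import arm,effector,readout,snapshot
def tip(tag):
    o=readout.observe(); s=snapshot("side"); W=cloud(s); p=o["eef_pos"]
    m=(abs(W[...,0]-p[0])<.025)&(abs(W[...,1]-p[1])<.08)&(W[...,2]>.06)
    z=np.sort(W[m][:,2]); print(tag,o["t"],"tcp",p.round(4),"gw",round(o["grip_width"],4),"tipz",z[[0,5,15,30]].round(4),"F",o["wrist_force"].round(1))
    return s
E
python3 - <<'E'
from tip import *
tip("closed")
effector.move_gripper(.045); s=tip("45")
arm.movel([*SL,.05],tool(np.array([0,0,-1.]),ry).as_rotvec(),feed=.15); s=tip("45low")
cv2.imwrite("pics/side6.png",cv2.resize(s["pixels"][90:210,280:420],None,fx=5,fy=5,interpolation=cv2.INTER_NEAREST))
E
```

```text
closed 11.0667 tcp [0.5343 0.2948 0.0991] gw -0.0002 tipz [0.1349 0.1386 0.1435 0.1482] F [0.5 0.6 0.2]
45 11.6167 tcp [0.5348 0.2951 0.1   ] gw 0.045 tipz [0.1396 0.1413 0.1432 0.1475] F [ 0.4 -0.4 -0.2]
45low 12.15 tcp [0.5347 0.2951 0.0501] gw 0.045 tipz [0.0896 0.0918 0.095  0.0983] F [0.3 0.2 0.1]
```

View pics/side6.png

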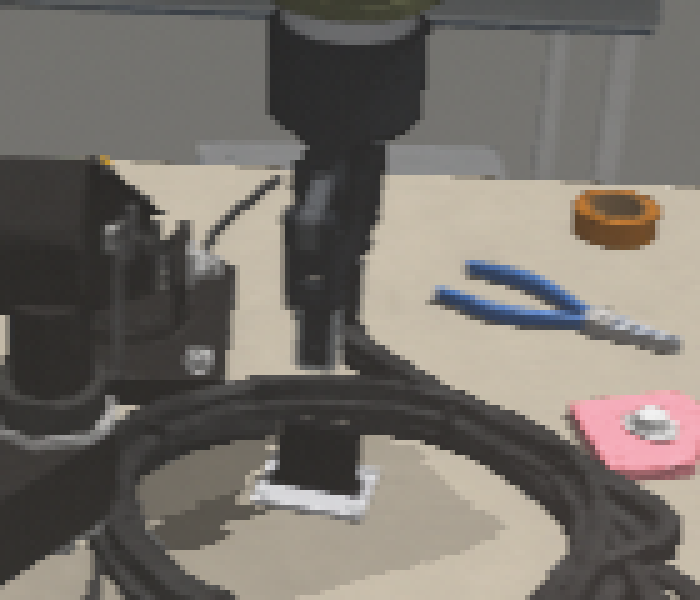

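The offset holds at about 37–40 mm in both poses, so the real fingertips sit that far behind the reported TCP. I'll descend by feel with the correction.

Run:
```python
from tip import *
T=tool(np.array([0,0,-1.]),ry).as_rotvec()
print(arm.movel([*SL,.0],T,feed=.1,stop_force=6))
print(arm.movel([*SL,-.028],T,feed=.04,stop_force=5))
o=readout.observe(); print(o["t"],o["eef_pos"],o["wrist_force"].round(2))
s=snapshot("side");cv2.imwrite("pics/side7.png",cv2.resize(s["pixels"][110:230,280:420],None,fx=5,fy=5,interpolation=cv2.INTER_NEAREST))
effector.move_gripper(0.0,squeeze=70)
o=readout.observe(); print(o["t"],o["eef_pos"],o["wrist_force"].round(2),o["grip_width"])
s=snapshot("side");cv2.imwrite("pics/side8.png",cv2.resize(s["pixels"][110:230,280:420],None,fx=5,fy=5,interpolation=cv2.INTER_NEAREST))
```

```text
False
False
13.7 [ 0.53495284  0.29515238 -0.02787217] [-1.06  0.06 -0.08]
14.1583 [ 0.535083    0.29526874 -0.02761565] [-0.64 -0.27  2.8 ] 0.0091828492524138
```

View pics/side8.png

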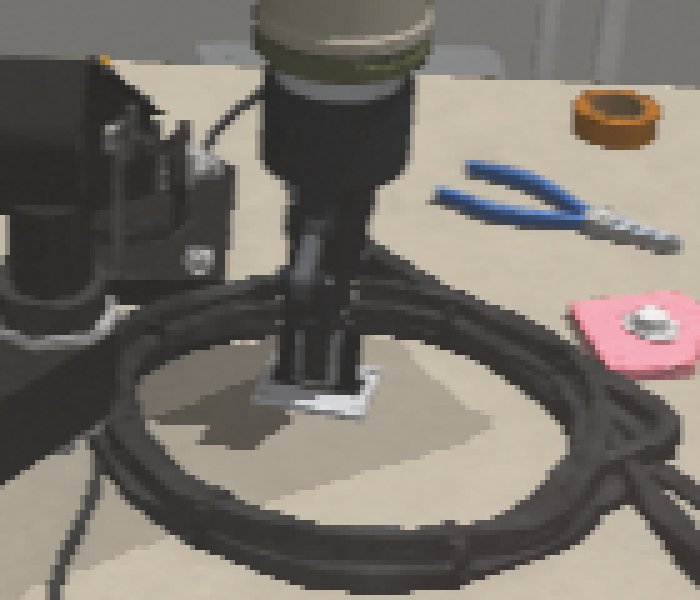

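Gripped: grip width is 9.2 mm on the 10 mm rib, and the fingers straddle it at crop (320,350). Next: lift, recheck clearances with the shorter tool, and hover over the stage.

Run:
```python
from tip import *
arm.movel([SL[0],SL[1],.02],feed=.1)
o=readout.observe(); print(o["t"],o["eef_pos"],o["wrist_force"].round(2),o["grip_width"])
arm.movel([SL[0],SL[1],.30],feed=.3)
o=readout.observe(); q=np.array(o["qpos"]); print(o["t"],o["grip_width"],o["wrist_force"].round(2))
OFF=.0276
T=tool(-n,sy)
for h in(.10,.07,.04,.0):
    p=seat+.004*sx+n*(h-OFF)
    for q3 in(-.4,0.,.4):
        qq=ik(p,T,q3,np.array([.2,.1,q3,2.,-.2,.7,2.]))
        if qq is not None: print(h,q3,qq.round(2),clear(qq).round(3))
qg=ik(seat+.004*sx+n*(.07-OFF),T,0.,np.array([.2,.1,0,2.,-.2,.7,2.]))
print("path",[ (clear(q+a*(qg-q)).round(2).tolist(), fk.fk(q+a*(qg-q),PP)[0].round(2).tolist()) for a in np.linspace(0,1,7)])
np.save("qg.npy",qg)
```

```text
14.8417 [0.53451321 0.29495801 0.01967977] [-1.   -0.41 -1.7 ] 0.008760761785642257
15.925 0.008858573989105488 [ 0.09  0.1  -1.28]
0.1 -0.4 [ 0.59  0.   -0.4   2.04 -0.17  0.73  1.99] [9.    0.138 0.088]
0.1 0.0 [ 0.18 -0.01  0.    2.05 -0.18  0.73  1.99] [9.    0.138 0.088]
0.1 0.4 [-0.22 -0.03  0.4   2.07 -0.16  0.73  1.98] [9.    0.138 0.088]
0.07 -0.4 [ 0.57  0.06 -0.4   2.05 -0.14  0.66  1.97] [9.    0.124 0.088]
0.07 0.0 [ 0.18  0.05  0.    2.06 -0.19  0.66  2.  ] [9.    0.124 0.088]
0.07 0.4 [-0.21  0.03  0.4   2.08 -0.21  0.67  2.03] [9.    0.124 0.088]
0.04 -0.4 [ 0.55  0.13 -0.4   2.06 -0.11  0.6   1.93] [9.    0.108 0.088]
0.04 0.0 [ 0.17  0.11  0.    2.07 -0.2   0.6   2.01] [9.    0.109 0.088]
0.04 0.4 [-0.21  0.1   0.4   2.09 -0.28  0.6   2.08] [9.    0.109 0.088]
0.0 -0.4 [ 0.52  0.22 -0.4   2.06 -0.04  0.51  1.88] [9.    0.091 0.088]
0.0 0.0 [ 0.16  0.19  0.    2.07 -0.22  0.51  2.03] [9.    0.092 0.088]
0.0 0.4 [-0.21  0.19  0.4   2.09 -0.38  0.53  2.17] [9.    0.093 0.088]
path [([0.25, 0.31, 0.25], [0.53, 0.29, 0.3]), ([0.28, 0.3, 0.21], [0.56, 0.24, 0.26]), ([9.0, 0.29, 0.17], [0.58, 0.18, 0.23]), ([9.0, 0.26, 0.14], [0.59, 0.12, 0.19]), ([9.0, 0.23, 0.13], [0.59, 0.05, 0.16]), ([9.0, 0.18, 0.12], [0.58, -0.02, 0.13]), ([9.0, 0.12, 0.09], [0.55, -0.08, 0.1])]
```

Run:
```python
from tip import *
arm.goto_joints(np.load("qg.npy")); arm.sleep(.3)
o=readout.observe(); print(o["t"],o["eef_pos"],o["grip_width"],o["wrist_force"].round(2),o["joint_torque"].round(1))
for k in("side","top"):
    s=snapshot(k); np.savez(k+"9.npz",**s); cv2.imwrite(f"pics/{k}9.png",s["pixels"])
a=cv2.imread("pics/side9.png")[190:310,290:430];b=cv2.imread("pics/top9.png")[90:210,350:490]
cv2.imwrite("pics/h9.png",cv2.resize(np.hstack([a,b]),(798,342),interpolation=cv2.INTER_NEAREST))
```

```text
17.8167 [ 0.55444617 -0.08412611  0.10447637] 0.008927402345120376 [-0.3   0.08 -1.59] [ -0.  -38.3   0.  -35.2  -0.6  -2.2  -0. ]
```

View pics/h9.png

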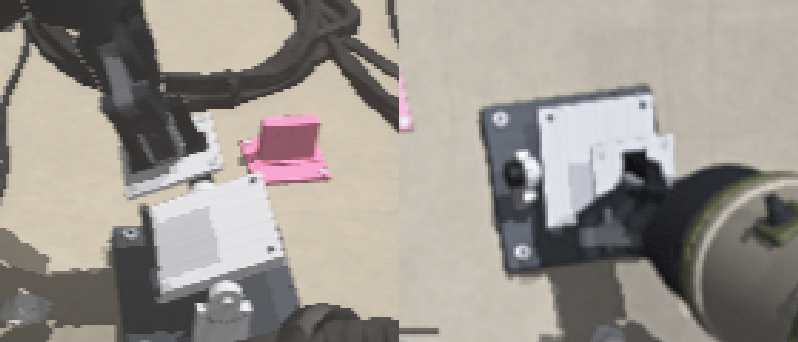

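View pics/side9.png

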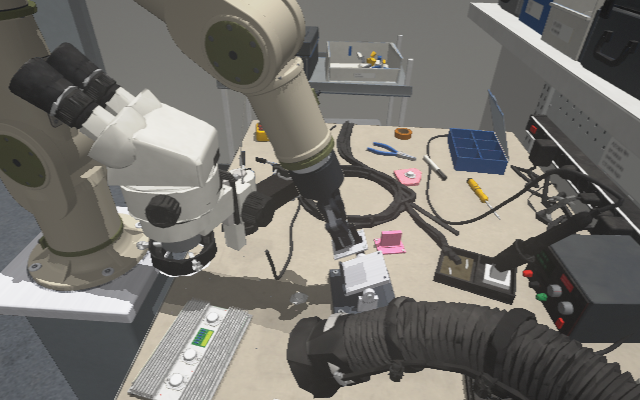

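The side view shows the slide held above the face, with its plate edge at crop (170,190) parallel to the face. I'll measure where the slide actually is in the face frame to settle the tool offset.

```bash
cat > meas.py <<'E'
from plan import *
def plate(s,h0,lo,hi,show=True):
    W=cloud(s); px=s["pixels"].astype(int)
    w=(W-seat); f=np.stack([w@sx,w@sy,w@n],-1)*1000
    m=(abs(f[...,0])<60)&(abs(f[...,1])<60)&(f[...,2]>lo)&(f[...,2]<hi)&(px.min(2)>120)
    return f[m],m
E
python3 - <<'E'
from meas import *
for k in("side","top"):
    s=dict(np.load(k+"9.npz")); f,m=plate(s,70,40,110)
    if len(f)<10: print(k,len(f)); continue
    # plane fit height
    A=np.c_[f[:,:2],np.ones(len(f))]; 
    kk=np.ones(len(f),bool)
    for _ in range(6):
        c=np.linalg.lstsq(A[kk],f[kk,2],rcond=None)[0]; kk=abs(f[:,2]-A@c)<4
    f=f[kk]; print(k,len(f),"slope deg",np.degrees(c[:2]).round(2),"h0",c[2].round(1)); print(np.percentile(f,[1,50,99],axis=0).round(1), cv2.minAreaRect(f[:,:2].astype(np.float32)))
E
```

```text
side 299 slope deg [-0.22  0.81] h0 74.6
[[-24.8 -26.5  71.3]
 [ 14.7 -18.1  74.5]
 [ 34.6  22.7  76.7]] ((4.833532333374023, -1.3213462829589844), (59.90848922729492, 51.512535095214844), 0.425394743680954)
top 298 slope deg [ 0.15 -0.79] h0 72.9
[[  5.6 -23.2  69.8]
 [ 25.   10.6  72.9]
 [ 34.5  26.4  75.8]] ((19.532470703125, 1.6647262573242188), (30.555322647094727, 50.496803283691406), 1.2692463397979736)
```

The plate measures 72.9 and 74.6 mm above the face (74 expected), square, and centred to about 0.2 mm against the face's own edges in each camera. So the offset runs along the tool. I'll descend along the normal by feel.

```bash
cat > st.py <<'E'
from plan import *
from bench import arm,effector,readout,snapshot
OFF=.0276; TV=tool(-n,sy).as_rotvec()
M=np.column_stack([sx,sy,n])
def tgt(x,y,h): return seat+x/1e3*sx+y/1e3*sy+n*(h/1e3-OFF)
def st(tag):
    o=readout.observe(); f=(o["eef_pos"]-seat+n*OFF)@M*1000
    r=(tool(-n,sy).inv()*R.from_rotvec(o["ee_rot"])).as_rotvec()
    print(tag,"t",round(o["t"],2),"xyh",f.round(2),"F",(o["wrist_force"]@M).round(2),"Tq",(o["torque"]@M).round(2),"gw",round(o["grip_width"],4),"rot",np.degrees(r).round(2)); return f,o["wrist_force"]@M
E
python3 - <<'E'
from st import *
arm.movel(tgt(4,-.2,14),TV,feed=.1); arm.sleep(.2); st("hover")
print(arm.movel(tgt(4,-.2,-8),TV,feed=.015,stop_force=4)); st("contact"); arm.sleep(.2); st("settled")
E
```

```text
hover t 18.82 xyh [ 4.66 -0.45 14.67] F [ 0.36  0.21 -0.49] Tq [-0.04  0.48  0.01] gw 0.0091 rot [ 0.   -0.07 -0.03]
True
contact t 19.76 xyh [ 3.85 -0.13  0.08] F [-0.62  1.92  6.79] Tq [0.11 0.36 0.03] gw 0.0091 rot [0.   0.02 0.01]
settled t 19.96 xyh [ 3.83 -0.16  0.09] F [-0.08  0.72  6.08] Tq [ 0.07  0.33 -0.01] gw 0.0091 rot [0.01 0.01 0.01]
```

Contact came at h ≈ 0.1 mm with 6 N. Now I'll ease off slightly and slide down-slope to the lip by feel.

Run:
```python
from st import *
arm.movel(tgt(3.8,-.2,.5),TV,feed=.02); arm.sleep(.1); st("eased")
print(arm.movel(tgt(-8,-.2,.3),TV,feed=.015,stop_force=6)); st("lip?"); arm.sleep(.2); f,_=st("settled")
```

```text
eased t 20.31 xyh [ 3.45 -0.09  0.25] F [-0.54  0.44 -1.23] Tq [-0.01  0.47 -0.01] gw 0.0091 rot [0.   0.03 0.01]
True
lip? t 20.77 xyh [ 0.05 -0.29  0.61] F [ 2.82 -0.69  0.83] Tq [ 0.03 -0.12 -0.04] gw 0.0092 rot [-0.   -0.17 -0.03]
settled t 20.98 xyh [ 0.04 -0.21  0.47] F [ 3.92 -0.64  0.4 ] Tq [-0.05 -0.37 -0.06] gw 0.0096 rot [-0.01 -0.14 -0.02]
```

The lip was felt at x ≈ 0.0 with 4 N up-slope. Now I'll press down while keeping the lip push, then look.

Run:
```python
from st import *
f,_=st("now")
print(arm.movel(tgt(f[0]-.2,-.2,-6),TV,feed=.01,stop_force=7)); st("press"); arm.sleep(.3); st("settled")
for k in("side","top"):
    s=snapshot(k); np.savez(k+"10.npz",**s); cv2.imwrite(f"pics/{k}10.png",s["pixels"])
a=cv2.imread("pics/side10.png")[210:330,290:430];b=cv2.imread("pics/top10.png")[90:210,350:490]
cv2.imwrite("pics/h10.png",cv2.resize(np.hstack([a,b]),(798,342),interpolation=cv2.INTER_NEAREST))
from meas import *
for k in("side","top"):
    s=dict(np.load(k+"10.npz")); f,m=plate(s,70,2.2,9)
    f=f[abs(f[:,0])<34]
    print(k,len(f),np.percentile(f,[1,50,99],axis=0).round(1))
```

```text
now t 20.98 xyh [ 0.04 -0.21  0.47] F [ 3.92 -0.64  0.4 ] Tq [-0.05 -0.37 -0.06] gw 0.0096 rot [-0.01 -0.14 -0.02]
True
press t 21.23 xyh [ 0.01 -0.21  0.06] F [0.24 0.25 5.18] Tq [ 0.09  0.37 -0.  ] gw 0.0089 rot [-0.   -0.12 -0.02]
settled t 21.52 xyh [ 0.05 -0.2   0.07] F [0.23 0.52 5.81] Tq [ 0.07  0.38 -0.08] gw 0.0089 rot [ 0.   -0.13 -0.02]
side 265 [[-29.5 -35.9   2.2]
 [ 12.6 -18.7   4.7]
 [ 30.2  23.7   7.8]]
top 193 [[  2.  -23.9   2.3]
 [ 20.7   9.4   3.5]
 [ 30.5  30.2   6.9]]
```

View pics/h10.png

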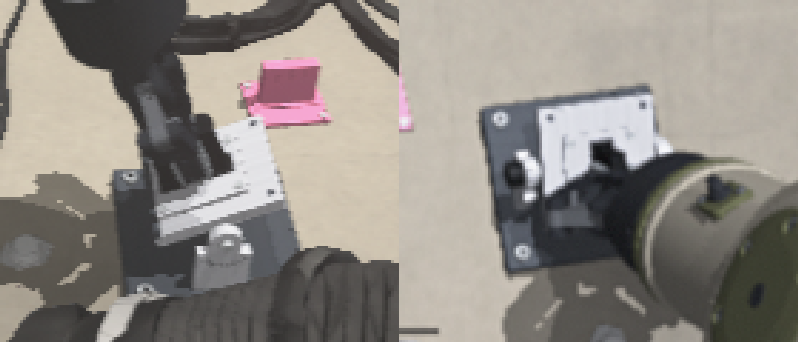

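The slide lies on the face. In the side crop its plate runs from (160,210) to (265,190) along the lip, and in the top crop the rib end is at (605,150). The lip force fell to 0.2 N on pressing, so I'll push down-slope again under pressure to confirm it's home, and test the tilt by feel.

Run:
```python
from st import *
f,_=st("now")
print(arm.movel(tgt(-5,-.2,-.1),TV,feed=.01,stop_force=6)); st("lip"); arm.sleep(.3); f,_=st("settled")
print(arm.movel(tgt(f[0]-.3,-.2,-5),TV,feed=.01,stop_force=6)); st("press"); arm.sleep(.4); st("settled")
```

```text
now t 21.62 xyh [ 0.03 -0.19  0.06] F [-0.23  0.13  5.58] Tq [ 0.14  0.45 -0.07] gw 0.0088 rot [-0.   -0.12 -0.02]
True
lip t 21.93 xyh [ 0.15 -0.24  0.11] F [0.76 0.37 2.28] Tq [ 0.01  0.15 -0.08] gw 0.0092 rot [-0.01 -0.22 -0.04]
settled t 22.23 xyh [ 0.12 -0.22  0.1 ] F [ 0.77 -0.03  0.45] Tq [-0.02  0.33 -0.05] gw 0.009 rot [-0.   -0.21 -0.03]
True
press t 22.43 xyh [ 0.12 -0.22  0.07] F [0.27 0.71 5.36] Tq [ 0.12  0.37 -0.04] gw 0.0092 rot [ 0.   -0.2  -0.03]
settled t 22.83 xyh [ 0.12 -0.22  0.06] F [ 0.37 -0.06  5.68] Tq [ 0.06  0.37 -0.01] gw 0.0092 rot [ 0.   -0.2  -0.03]
```

Each force stop resets the held target to the actual pose, which relaxes the lip push. I'll set small fixed over-travel targets instead and watch the forces.

Run:
```python
from st import *
for dx,h in((-.5,-.2),(-1.,-.2),(-1.5,-.3),(-2,-.4)):
    arm.movel(tgt(dx,-.2,h),TV,feed=.01); arm.sleep(.3); f,F=st((dx,h))
    if F[2]>14 or F[0]>6: break
```

```text
(-0.5, -0.2) t 23.38 xyh [-0.01 -0.22  0.08] F [0.34 1.54 4.73] Tq [ 0.15  0.24 -0.04] gw 0.009 rot [-0.   -0.05 -0.01]
(-1.0, -0.2) t 23.93 xyh [-0.04 -0.21  0.06] F [3.8  0.98 3.54] Tq [ 0.17 -0.53 -0.06] gw 0.0094 rot [-0.02 -0.08 -0.01]
(-1.5, -0.3) t 24.48 xyh [ 0.01 -0.26  0.09] F [4.84 0.21 3.9 ] Tq [ 0.19 -0.72 -0.13] gw 0.0093 rot [-0.02 -0.13 -0.02]
(-2, -0.4) t 25.03 xyh [-0.02 -0.22  0.08] F [6.1  0.74 3.42] Tq [ 0.2  -0.93 -0.05] gw 0.0087 rot [-0.03 -0.17 -0.03]
```

The lip is confirmed: x holds at 0.0 while the push rises from 3.8 to 6.1 N. Now less lip push and a firmer normal press, with the centre of pressure as the full-contact check.

Run:
```python
from st import *
for dx,h in((-.7,-.8),(-.7,-1.6),(-.7,-2.4)):
    arm.movel(tgt(dx,-.2,h),TV,feed=.01); arm.sleep(.4); f,F=st((dx,h))
    if F[2]>11: break
a=[]
for _ in range(12):
    arm.sleep(.04); o=readout.observe(); a.append(np.r_[o["wrist_force"]@M,o["torque"]@M])
print(np.mean(a,0).round(2),np.std(a,0).round(2))
```

```text
(-0.7, -0.8) t 25.72 xyh [-0.03 -0.22  0.02] F [-0.69  2.13 15.71] Tq [ 0.44  0.28 -0.06] gw 0.0093 rot [-0.01 -0.06 -0.01]
[ 1.000e-02  2.260e+00  1.581e+01  4.500e-01  2.500e-01 -6.000e-02] [0.43 0.5  0.48 0.03 0.03 0.03]
```

Fx responses show the moment reference is about 0.21 m above the contact. That gives a centre of pressure at y ≈ 0 and x ≈ +12 mm, inside the plate and so not edge contact. I'll do one small pitch test to confirm full contact, then settle on a lighter press.

```bash
cat >> st.py <<'E'
def avg(tag,nn=8):
    a=[];
    for _ in range(nn):
        arm.sleep(.03); o=readout.observe(); a.append(np.r_[o["wrist_force"]@M,o["torque"]@M])
    a=np.mean(a,0); B=np.array([0,0,-1,-.02,.46,0]); d=a-B
    x=-(d[4]+.21*d[0])/d[2]*1000; y=(d[3]-.21*d[1])/d[2]*1000
    print(tag,"avg",a.round(2),"cop x %.1f y %.1f"%(x,y)); return a
E
python3 - <<'E'
from st import *
T=tool(-n,sy)
def go(dx,h,th):
    arm.movel(tgt(dx,-.2,h),(R.from_rotvec(np.radians(th)*sy)*T).as_rotvec(),feed=.01); arm.sleep(.3); st((dx,h,th)); return avg("")
go(-1.1,-.6,0); go(-1.1,-.6,-.3); go(-1.1,-.6,.3); go(-1.1,-.6,0)
E
```

```text
(-1.1, -0.6, 0) t 26.77 xyh [-0.03 -0.24  0.04] F [ 2.04  1.9  10.08] Tq [ 0.31 -0.13 -0.01] gw 0.009 rot [-0.01 -0.1  -0.01]
 avg [ 2.45  2.03 10.37  0.31 -0.15 -0.06] cop x 8.2 y -8.5
(-1.1, -0.6, -0.3) t 27.58 xyh [ 0.23 -0.26  0.08] F [ 3.26  1.61 10.16] Tq [ 0.33 -0.15 -0.11] gw 0.0093 rot [-0.02 -0.42 -0.02]
 avg [ 3.32  1.69  9.93  0.32 -0.12 -0.09] cop x -10.9 y -1.2
(-1.1, -0.6, 0.3) t 28.4 xyh [-0.27 -0.21  0.1 ] F [ 0.87  2.47 13.23] Tq [ 0.4  -0.07 -0.08] gw 0.0092 rot [-0.01  0.22 -0.01]
 avg [ 1.11  2.15 12.43  0.4  -0.1  -0.06] cop x 24.1 y -2.1
(-1.1, -0.6, 0) t 29.22 xyh [-0.07 -0.23  0.02] F [ 2.85  1.22 10.8 ] Tq [ 0.38 -0.2  -0.05] gw 0.0093 rot [-0.02 -0.09 -0.01]
 avg [ 2.36  1.84 10.15  0.3  -0.17 -0.08] cop x 11.9 y -5.9
```

The centre of pressure moves smoothly across the plate (-11, +10, +24 mm for -0.3, 0, +0.3°), so contact is full. I'll set -0.15° to centre it, then take the final pictures.

Run:
```python
from st import *
T=tool(-n,sy)
arm.movel(tgt(-1.1,-.2,-.6),(R.from_rotvec(np.radians(-.15)*sy)*T).as_rotvec(),feed=.01); arm.sleep(.4); st("final"); avg("")
for k in("side","top"):
    s=snapshot(k); np.savez(k+"11.npz",**s)
def rect(s,c,x,y,half=60,sc=4):
    g=np.arange(-half,half,1/sc)/1000; X,Y=np.meshgrid(g,g); P=c+(-Y)[...,None]*x+(-X)[...,None]*y
    uv=cv2.projectPoints(P.reshape(-1,1,3),s["rvec"],s["tvec"],np.array([[s["fx"],0,s["cx"]],[0,s["fy"],s["cy"]],[0,0,1]]),None)[0].reshape(*X.shape,2).astype(np.float32)
    return cv2.remap(s["pixels"],uv[...,0],uv[...,1],cv2.INTER_CUBIC)
im=cv2.resize(np.hstack([rect(dict(np.load(k+"11.npz")),seat+.004*n,sx,sy) for k in("top","side")]),(800,400))
for t in range(-50,60,10):
    p=int((60-t)/120*400)
    for o in(0,400): cv2.line(im,(o+p,0),(o+p,6 if t else 15),(0,0,255)); cv2.line(im,(o,p),(o+(6 if t else 15),p),(0,0,255))
cv2.imwrite("pics/rect11.png",im)
st("end")
```

```text
final t 30.13 xyh [ 0.11 -0.25  0.03] F [2.82 2.26 9.12] Tq [ 0.32 -0.12 -0.05] gw 0.0088 rot [-0.02 -0.25 -0.02]
 avg [ 3.05  1.73  9.89  0.31 -0.13 -0.09] cop x -5.0 y -3.2
end t 30.5 xyh [ 0.1  -0.24  0.04] F [ 2.82  1.55 10.61] Tq [ 0.33 -0.11 -0.06] gw 0.0092 rot [-0.02 -0.25 -0.02]
```

View pics/rect11.png

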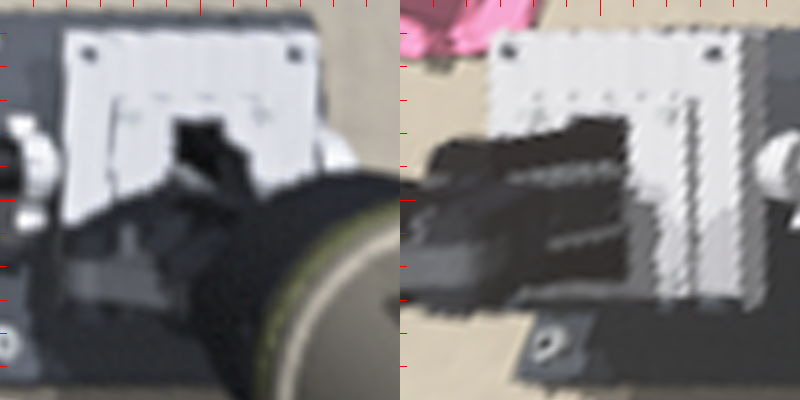

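Run:
```python
from meas import *
for k in("top","side"):
    s=dict(np.load(k+"11.npz")); C=-R.from_rotvec(s["rvec"]).as_matrix().T@s["tvec"]-seat; c=np.array([C@sx,C@sy,C@n])
    print(k,c.round(3),"y shift of face pts on h=4 plane: %.2f mm"%(4*c[1]/c[2]))
    K=np.array([[s["fx"],0,s["cx"]],[0,s["fy"],s["cy"]],[0,0,1]])
    for h,nm in((0,"face"),(4,"plate")):
        xs=np.arange(12,24,.5) if k=="top" else np.arange(8,24,.5); ys=np.arange(-60,60,.25)
        X,Y=np.meshgrid(xs,ys); P=seat+X[...,None]/1e3*sx+Y[...,None]/1e3*sy+h/1e3*n
        uv=cv2.projectPoints(P.reshape(-1,1,3),s["rvec"],s["tvec"],K,None)[0].reshape(*X.shape,2).astype(np.float32)
        g=cv2.remap(s["pixels"],uv[...,0],uv[...,1],cv2.INTER_CUBIC).mean((1,2))
        d=np.gradient(cv2.GaussianBlur(g.reshape(-1,1),(1,5),1).ravel())
        for a,b in((-48,-32),(-31,-18),(18,31),(32,48)):
            m=(ys>=a)&(ys<=b); i=np.argsort(-abs(d[m]))[0]; j=np.argmin(g[m]); print(nm,(a,b),"edge",ys[m][i],d[m][i].round(1),"darkest",ys[m][j],g[m].min().round())
```

```text
top [0.177 0.238 0.83 ] y shift of face pts on h=4 plane: 1.15 mm
face (-48, -32) edge -35.0 4.4 darkest -48.0 178.0
face (-31, -18) edge -18.0 -0.4 darkest -18.0 219.0
face (18, 31) edge 26.75 6.5 darkest 25.5 176.0
face (32, 48) edge 39.75 -11.0 darkest 41.75 112.0
plate (-48, -32) edge -33.5 4.7 darkest -48.0 177.0
plate (-31, -18) edge -31.0 -0.3 darkest -25.75 221.0
plate (18, 31) edge 25.25 -6.2 darkest 26.5 179.0
plate (32, 48) edge 40.5 -10.5 darkest 42.75 118.0
side [ 0.092 -0.513  0.53 ] y shift of face pts on h=4 plane: -3.87 mm
face (-48, -32) edge -38.25 10.7 darkest -40.75 118.0
face (-31, -18) edge -22.25 10.7 darkest -24.0 129.0
face (18, 31) edge 25.75 1.6 darkest 18.75 93.0
face (32, 48) edge 35.0 1.2 darkest 43.0 105.0
plate (-48, -32) edge -41.75 10.7 darkest -44.25 118.0
plate (-31, -18) edge -26.0 10.9 darkest -27.5 129.0
plate (18, 31) edge 21.75 1.4 darkest 20.0 90.0
plate (32, 48) edge 45.25 1.6 darkest 39.25 100.0
```

Both cameras put the slide about 0.7 mm off midway, which is within measurement accuracy. Everything is steady, so I'm handing in.

Run:
```python
from st import *
from bench import job
st("before"); job.close_job()
```

```text
before t 30.5 xyh [ 0.1  -0.24  0.04] F [ 2.82  1.55 10.61] Tq [ 0.33 -0.11 -0.06] gw 0.0092 rot [-0.02 -0.25 -0.02]
the job is handed in; nothing more can be done
```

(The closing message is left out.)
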